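Build up a balance's anti-vibration foot: washer, then bushing, onto the bolt

ROBOT

A 6-joint arm with a two-finger parallel gripper is mounted at the origin on the work surface. World frame = base frame: x ahead of the robot, y to its left, z up, the work surface at z = 0. Lengths are in m, angles in rad, forces in N, time in s.
With the tool pointing down it reaches from about 0.35 to 0.775 m from the base axis. Payload 5.5 kg.
Tool frame: the origin (TCP) lies between the finger pads; the fingertips stand 19 mm ahead of it and the grasp point (between the pads) is the TCP; z points along the fingers, y is the direction in which the jaws open and shut (so a half turn about z gives the same grasp; the last joint's range is limited). The gripper opens to 85 mm and grips with 20 to 120 N. Pads are 22 mm wide; open, the fingers measure 114 mm over their backs; the gripper's body (76 mm by 85 mm) begins 54 mm behind the grasp point. The pads swing forward as they close: fully open they stand 13 mm farther back than shut.
Start: joints at [-1.243, 0.313, 0.046, 1.304, 0, 1.431], TCP at [0.259, -0.513, 0.25] pointing down, gripper open.
Joint ranges: [-2.76, 2.76], [-0.86, 1.69], [-1.03, 1.26], [-2.2, 2.34], [-1.47, 1.5], [-3.14, 3.14]. Speed limits (rad/s): [2.57, 2.57, 3.14, 3.14, 3.14, 3.14].

INTERFACE

Orientations are given as a unit quaternion [w, x, y, z].
In Python, from workcell import get_state, cams, workorder gives the robot as it stands.
- The arm moves only by the tool play_rows, never from a script. Its argument "series" is text: rows parted by semicolons, each of 7 numbers parted by spaces: the opening in per cent of the stroke, from 0 (shut) to 100 (fully open), then the shift along the tool's x, y, z in cm, then the turn, a rotation vector about the tool's x, y, z in degrees. A call has 1 to 12 rows; each row shifts and turns the commanded pose from where the row before left it, along the tool's axes as they then stand; what a row does not reach is not made up. A row lasts 1/8 s, in which the tool goes at most 62.5 mm and 10.7 degrees, less where a joint would pass 70% of its speed; a pose out of reach is approached as far as the arm can. A call with a gripper value outside its range is refused whole. The fingers move at their own pace and stop on an object; "newtons" is the grip in N (left out, the last holds). Time passes only in rows, so rows that do not move let the fingers close. It gives the time, the measured TCP pose, the force and the opening at its end, in the units of the state.
- get_state(): the state, without advancing time (a new reading comes with each control period).
- cams.read_camera(name): name is "scene" or "side" or "wrist"; returns the picture (400x640x3 uint8, red, green, blue); there is no depth.
- cams.get_calibration(name): a dict with "fx", "fy", "cx", "cy" (pixels), "rvec" (rotation vector, rad) and "tvec" (3), from world to camera coordinates, as OpenCV has them. Camera axes: x right, y down, z forward; pixel columns grow to the right and rows downward; lengths in m; the calibration is good to about 2 mm. A picture is of the moment at which its call begins: read the wrist's pose just before it. get_calibration takes no time and is no camera call; for the wrist camera it gives the pose at the moment of the call.
- workorder.hand_in(): hands the job in, once; it reports no verdict.
The state is a dict: "clock": time; "joint_pos": joint angles; "qvel": joint speeds; "tau": joint torques, N m; "tcp_pos": TCP position; "orientation": TCP orientation; "wrist_force": force on the tool from outside, world axes, zero at the start; "ft_torque": the same for the moment, N m; "finger_gap": finger opening in m.
Only numpy, scipy, OpenCV 4.12 (cv2) and the standard library are available. Lean on these libraries where they do the work, as an engineer would, in place of code of your own. Each camera call takes 0.05 s, during which the arm holds its last target.

TASK

An anti-vibration foot for the analytical balance is being built up on the bolt that stands upright on the aluminium base plate; its black rubber spacer is already on. Thread the large flat steel washer onto the bolt so that it lies flat on the spacer and let go of it, then thread the flanged aluminium bushing on, flange down, so that it sits flat on the washer. All three must end up stacked on the bolt in that order, with nothing else between them.

Things in the scene. Friction and masses are not known exactly. Their poses are not given: they have to be found in the camera images.
- mount: Fixed aluminium base plate, 100 x 100 x 12 mm, a low screw head (4 mm) near each corner, with a smooth steel bolt upright at its centre: 10 mm in diameter, narrowing to 5 mm over the last 6 mm, tip 92 mm above the bench. Origin: on the bolt's axis at the plate's underside (bench level); z up along the bolt, x and y along the plate's sides. Place and yaw vary.
- spacer: Loose black rubber ring already on the bolt, lying on the plate: outer diameter 44 mm, hole 26 mm, 20 mm high, so its top is 32 mm above the bench. Origin: centre of its underside, z up.
- washer: Large flat steel washer lying on the bench: outer diameter 60 mm, hole 26 mm, 8 mm thick. Origin: centre of its underside, z up. Seated on the spacer, its underside is 32 mm above the bench. A solid steel disc of the same outer size (no hole) and a smaller washer (38 mm, hole 14 mm) lie nearby and are not wanted.
- bushing: Aluminium bushing standing flange down on the bench: flange 54 mm in diameter, 8 mm thick; above it a barrel 40 mm in diameter, total height 40 mm; hole 26 mm right through. Origin: centre of the flange's underside, z up. Grip it by the barrel. Seated on the washer, its underside is 40 mm above the bench. A like sleeve without a flange stands nearby and is not wanted.
Not all that is in view belongs to the job. Leave any purple or yellow look-alike of the washer alone.

How it is judged:
On the way, in this order (a step that is already met when the one before it is completed fails the run):
1. the washer lies flat on the spacer, on the bolt, and is let go (horizontal distance between washer and mount below 0.011 m and z of washer in the frame of mount between 0.028 and 0.036 m and angle between the z axis of washer and the z axis of mount, either way round below 0.17 rad and linear speed of washer below 0.03 m/s and contact force between the fingers and washer below 0.3 N), for 0.2 s.
2. the bushing sits flange down on the washer, on the bolt, and is let go (horizontal distance between bushing and mount below 0.011 m and z of bushing in the frame of mount between 0.036 and 0.044 m and angle between the z axis of bushing and the z axis of mount, either way round below 0.17 rad and linear speed of bushing below 0.03 m/s and angle between bushing's own z axis and vertical below 0.17 rad and contact force between the fingers and bushing below 0.3 N), for 0.2 s.
At the end, for the whole second after the job is handed in: Spacer, washer and bushing are stacked on the bolt in that order: each within 11 mm of the bolt's axis (which the holes ensure), flat within 10 degrees, at rest, each at its seated height (underside 12, 32 and 40 mm above the plate's underside) within 4 mm, the bushing flange down (horizontal distance between each of spacer, washer, bushing and mount below 0.011 m and z of spacer in the frame of mount between 0.008 and 0.016 m and angle between the z axis of each of spacer, washer, bushing and the z axis of mount, either way round below 0.17 rad and linear speed of each of spacer, washer, bushing below 0.03 m/s and z of washer in the frame of mount between 0.028 and 0.036 m and z of bushing in the frame of mount between 0.036 and 0.044 m and angle between bushing's own z axis and vertical below 0.17 rad); the robot touches nothing.
It also fails if it takes over 64 s, if anything falls off the work surface, if the arm or the gripper's body presses on something with over 40 N, if the wrist force passes 120 N, or if a joint passes its speed limit or range.

## Working session

There is one attempt and no reset: what is moved stays moved. The work goes in short steps, Python scripts to look and compute and a tool call to move; the robot and the scene stay as the last step left them, time stands still between calls to the robot, and variables do not carry over. Pictures are saved under pics/ and viewed, and the job is handed in when it is done.

Besides the shell and the picture viewer there is one more tool, called in YAML: its name, and indented under it one key for each argument. play_rows: Moves the arm, as the interface text tells. Its arguments: {"type":"object","properties":{"series":{"type":"string"},"newtons":{"type":"number"}},"required":["series"]}

```bash
mkdir -p pics
python3 - <<'E'
from workcell import get_state, cams
import cv2
print(get_state())
for n in ["scene","side","wrist"]:
    c=cams.get_calibration(n); im=cams.read_camera(n)
    cv2.imwrite(f"pics/{n}0.png",im[:,:,::-1]); print(n,c)
E
```

```text
{'clock': 0.0, 'joint_pos': array([-1.24260235e+00,  3.14018566e-01,  4.49829314e-02,  1.30360282e+00,
       -6.49454685e-06,  1.43121396e+00]), 'qvel': array([ 2.14923923e-03, -9.66307701e-04, -5.85826938e-04,  1.30430176e-03,
        1.23204544e-03, -2.12260660e-05]), 'tau': array([ 8.19810484e-04, -4.80626929e+01,  2.98533314e+01,  1.93228171e-02,
       -3.29172180e-04, -6.63966716e-06]), 'tcp_pos': array([ 0.25911289, -0.51277517,  0.24940012]), 'orientation': array([-9.16666648e-04,  9.72772208e-01,  2.31761479e-01, -8.99659420e-05]), 'wrist_force': array([-0.83670885, -0.57988002, -0.0632227 ]), 'ft_torque': array([ 0.00419629, -0.00845522,  0.02205968]), 'finger_gap': 0.0853065318797224}
scene {'fx': 368.6814215036197, 'fy': 368.6814215036197, 'cx': 314.8329328811604, 'cy': 194.4567856449139, 'rvec': array([ 1.7396687 ,  1.40099209, -0.79081461]), 'tvec': array([-0.09953171, -0.25428799,  1.32433224])}
side {'fx': 490.37187324695316, 'fy': 490.37187324695316, 'cx': 320.3411645762207, 'cy': 198.64448250874585, 'rvec': array([ 0.21479457, -2.89939488,  1.02469081]), 'tvec': array([0.55581782, 0.10526507, 0.89008029])}
wrist {'fx': 278.41732948108927, 'fy': 278.41732948108927, 'cx': 321.4293267117215, 'cy': 201.31074284008815, 'rvec': array([-2.46731442,  1.51881298,  0.21595086]), 'tvec': array([-0.57376994, -0.03579228,  0.37920699])}
```

View pics/scene0.png

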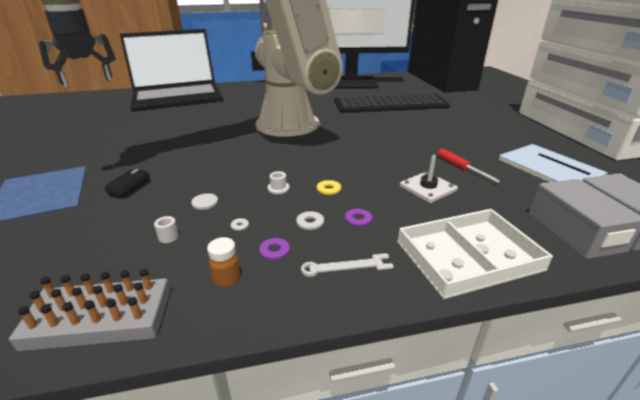

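View pics/side0.png

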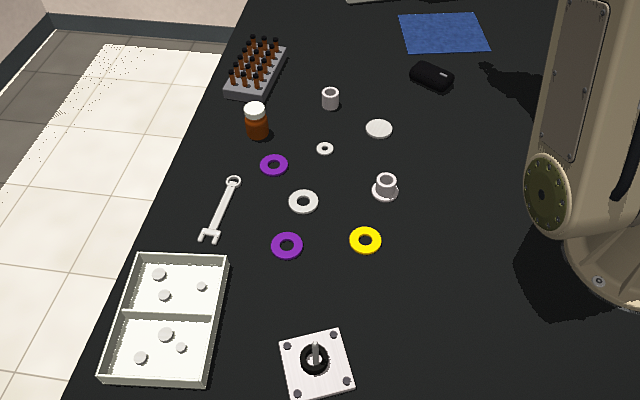

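View pics/wrist0.png

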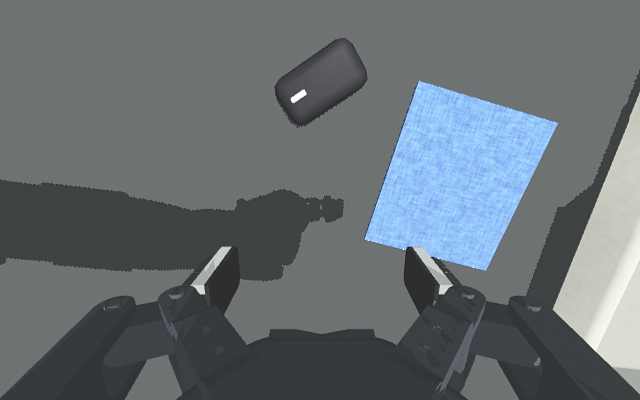

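The scene view shows the plain washer at about (310,220), the bushing at (278,182) and the mount at (430,183). In the side view they are at (303,202), (386,186) and (316,362). Purple and yellow look-alikes, a solid disc, a sleeve and a small washer lie nearby. Next I'll measure with rays.

```bash
cat > h.py <<'E'
import numpy as np, cv2
from workcell import get_state, cams
def ray(c,uv):
    R,_=cv2.Rodrigues(np.array(c['rvec'])); C=-R.T@np.array(c['tvec'])
    d=R.T@np.array([(uv[0]-c['cx'])/c['fx'],(uv[1]-c['cy'])/c['fy'],1.]); return C,d
def plane(c,uv,z):
    C,d=ray(c,uv); return C+d*(z-C[2])/d[2]
def tri(rs):
    A=np.zeros((3,3));b=np.zeros(3)
    for C,d in rs:
        d=d/np.linalg.norm(d);P=np.eye(3)-np.outer(d,d);A+=P;b+=P@C
    return np.linalg.solve(A,b)
def circ_on_plane(c,cont,z):
    """project contour to plane z, fit ellipse there: centre, diameters"""
    P=np.array([plane(c,p,z)[:2] for p in cont.reshape(-1,2)],np.float32)
    (x,y),(a,b),_=cv2.fitEllipse(P*1000); return x/1000,y/1000,a,b
def proj(c,p):
    return cv2.projectPoints(np.array([p],float),np.array(c['rvec']),np.array(c['tvec']),np.array([[c['fx'],0,c['cx']],[0,c['fy'],c['cy']],[0,0,1]]),None)[0].ravel()
E
python3 - <<'E'
from h import *
rois={'scene':{'washer':(290,330,205,235),'bush':(264,292,168,197),'mount':(395,460,150,202)},
'side':{'washer':(284,324,184,218),'bush':(368,402,168,206),'mount':(270,360,320,400)}}
for n in rois:
    c=cams.get_calibration(n); im=cv2.imread(f'pics/{n}0.png').astype(int)
    C,_=ray(c,(0,0)); print(n,'cam',C.round(3))
    for o,(x0,x1,y0,y1) in rois[n].items():
        s=im[y0:y1,x0:x1]; m=(s.min(2)>100)&(s.max(2)-s.min(2)<50)
        cs,_=cv2.findContours(m.astype(np.uint8)*255,cv2.RETR_EXTERNAL,cv2.CHAIN_APPROX_NONE)
        k=max(cs,key=cv2.contourArea)+np.array([x0,y0])
        z={'washer':.006,'bush':.008,'mount':.012}[o]
        print(o,np.round(circ_on_plane(c,k,z),4), cv2.contourArea(k), cv2.boundingRect(k))
t=[ray(cams.get_calibration('scene'),(432.5,155)),ray(cams.get_calibration('side'),(316,341))]
print('bolt tip',tri(t))
for n in rois:
    im=cv2.imread(f'pics/{n}0.png')
    x0,x1,y0,y1=rois[n]['mount']; cv2.imwrite(f'pics/m_{n}.png',cv2.resize(im[y0-10:y1+10,x0-20:x1+20],None,fx=6,fy=6,interpolation=cv2.INTER_NEAREST))
E
```

```text
scene cam [ 1.254 -0.162  0.478]
washer [ 6.05200e-01 -3.89000e-02  6.21975e+01  6.92278e+01] 407.0 (296, 211, 29, 19)
bush [ 4.274000e-01 -8.710000e-02  5.407190e+01  1.272828e+02] 385.5 (267, 171, 23, 24)
mount [  0.5079   0.2968 116.0394 233.15  ] 883.5 (400, 154, 58, 48)
side cam [0.471 0.555 0.763]
washer [ 6.03400e-01 -3.96000e-02  5.80749e+01  6.00058e+01] 542.0 (288, 189, 31, 25)
bush [ 0.4444 -0.0987 46.3215 77.245 ] 396.0 (371, 172, 28, 30)
mount [  0.5263   0.2805 113.5004 116.8755] 3961.5 (279, 327, 77, 73)
bolt tip [0.52583189 0.27878813 0.09152077]
```

```bash
cat >> h.py <<'E'
from scipy.spatial.transform import Rotation as Ro
def toolR(s):
    q=s['orientation']; return Ro.from_quat([q[1],q[2],q[3],q[0]])
def go(target,yaw=None):
    """tool-shift (cm) to world target, and turn about tool z (deg) so jaw axis (tool y) is at world yaw (deg, mod 180)"""
    s=get_state();R=toolR(s)
    d=R.inv().apply(np.array(target)-s['tcp_pos'])*100
    y=R.apply([0,1,0]); a=np.degrees(np.arctan2(y[1],y[0]))
    tilt=R.inv().apply([0,0,-1]); print('t',round(s['clock'],2),'tcp',s['tcp_pos'].round(4),'jaw yaw',round(a,1),'tiltaxis(deg) turn to vertical',np.degrees(np.cross([0,0,1],tilt)).round(2))
    print('shift cm',d.round(2))
    if yaw is not None:
        e=(a-yaw+90)%180-90; print('turn about tool z',round(e,1),'j6',s['joint_pos'][5].round(3))
    return d
E
python3 - <<'E'
from h import *
c=cams.get_calibration('side')
for k,uv in {'purpA':(286,246),'purpB':(274,164),'yellow':(365,240),'small':(325,148),'disc':(379,128),'sleeve':(330,104),'wrenchend':(234,181),'washer':(303,202)}.items(): print(k,plane(c,uv,.006).round(3))
cw=cams.get_calibration('wrist'); C,d=ray(cw,(cw['cx'],cw['cy'])); print('wristcam',C,d, toolR(get_state()).inv().apply(C-get_state()['tcp_pos']))
go((0.604-0.06,-0.039,0.25),90)
E
```

```text
purpA [0.615 0.071 0.006]
purpB [ 0.681 -0.128  0.006]
yellow [0.473 0.036 0.006]
small [ 0.581 -0.19   0.006]
disc [ 0.47  -0.27   0.006]
sleeve [ 0.59  -0.336  0.006]
wrenchend [ 0.752 -0.07   0.006]
washer [ 0.602 -0.036  0.006]
wristcam [ 0.32117353 -0.48158768  0.373285  ] [-0.24676807 -0.12235224 -0.96131964] [ 0.06951205 -0.00015367 -0.12367365]
t 0.15 tcp [ 0.2591 -0.5129  0.2496] jaw yaw -63.2 tiltaxis(deg) turn to vertical [-0.08 -0.01  0.  ]
shift cm [ 4.679e+01 -2.946e+01  1.000e-02]
turn about tool z 26.8 j6 1.431
```

Run:
```python
from h import *
d=go((0.60,-0.05,0.25),0); print(d/9)
```

```text
t 0.15 tcp [ 0.2591 -0.5129  0.2496] jaw yaw -63.2 tiltaxis(deg) turn to vertical [-0.08 -0.01  0.  ]
shift cm [ 5.130e+01 -2.595e+01  1.000e-02]
turn about tool z -63.2 j6 1.431
[ 5.69951060e+00 -2.88332064e+00  6.16559838e-04]
```

play_rows:
  series: "100 4.66 -2.36 0 0 0 0; 100 4.66 -2.36 0 0 0 0; 100 4.66 -2.36 0 0 0 0; 100 4.66 -2.36 0 0 0 0; 100 4.66 -2.36 0 0 0 0; 100 4.66 -2.36 0 0 0 0; 100 4.66 -2.36 0 0 0 0; 100 4.66 -2.36 0 0 0 0; 100 4.66 -2.36 0 0 0 0; 100 4.66 -2.36 0 0 0 0; 100 4.66 -2.36 0 0 0 0"
  newtons: 40

```text
clock: 1.52
tcp_pos: [0.6005, -0.0488, 0.25]
orientation: [0.0, 0.973, 0.232, -0.0]
wrist_force: [1.7, -0.5, -0.4]
finger_gap: 0.0853
```

play_rows:
  series: "100 0 0 0 0 0 -10; 100 0 0 0 0 0 -10; 100 0 0 0 0 0 -10; 100 0 0 0 0 0 -10; 100 0 0 0 0 0 -10; 100 0 0 0 0 0 -10; 100 0 0 0 0 0 -3; 100 0 0 0 0 0 0; 100 0 0 0 0 0 0"

```text
clock: 2.65
tcp_pos: [0.5997, -0.0504, 0.2501]
orientation: [-0.0, 0.709, 0.706, -0.0]
wrist_force: [-0.3, 0.7, 0.1]
finger_gap: 0.0853
```

Run:
```python
from h import *
c=cams.get_calibration('wrist');im=cams.read_camera('wrist')
cv2.imwrite('pics/w1.png',im[:,:,::-1]); go((0.604,-.039,.25),0)
import pickle;pickle.dump(c,open('w1.pkl','wb'))
for k,p in {'w':(.604,-.039,.008),'b':(.455,-.1,.04)}.items(): print(k,proj(c,p))
```

```text
t 2.7 tcp [ 0.5997 -0.0504  0.2501] jaw yaw -0.2 tiltaxis(deg) turn to vertical [-0.02  0.    0.  ]
shift cm [1.14 0.43 0.01]
turn about tool z -0.2 j6 1.358
w [325.22001338 167.66319539]
b [208.42463761 219.97232309]
```

View pics/w1.png

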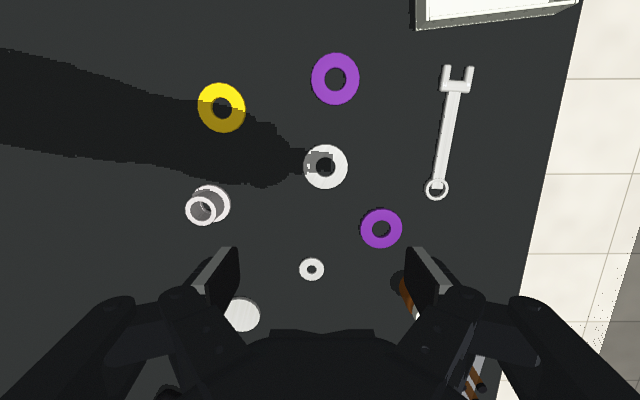

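The wrist view shows the washer at about (325,167), with a visible hole and right where it was predicted. The bushing's top rim is near (201,211) and its flange near (212,204).

Run:
```python
from h import *
import pickle
c=pickle.load(open('w1.pkl','rb')); im=cv2.imread('pics/w1.png').astype(int)
for o,(x0,x1,y0,y1),z in [('washer',(296,355,138,196),.008),('bush',(178,240,178,232),.008)]:
    s=im[y0:y1,x0:x1]; m=(s.min(2)>75)&(s.max(2)-s.min(2)<50)
    k=max(cv2.findContours(m.astype(np.uint8),cv2.RETR_EXTERNAL,cv2.CHAIN_APPROX_NONE)[0],key=cv2.contourArea)+np.array([x0,y0])
    print(o,np.round(circ_on_plane(c,cv2.convexHull(k),z),4),cv2.boundingRect(k))
print('top rim',plane(c,(201,211),.04),'flange',plane(c,(212,204),.008))
cv2.imwrite('pics/b1.png',cv2.resize(cv2.imread('pics/w1.png')[130:240,170:360],None,fx=4,fy=4,interpolation=cv2.INTER_NEAREST))
```

```text
washer [ 6.03700e-01 -3.76000e-02  5.93615e+01  6.02220e+01] (303, 144, 45, 45)
bush [ 0.4421 -0.0904 54.596  68.4574] (185, 184, 46, 42)
top rim [ 0.44704488 -0.08797383  0.04      ] flange [ 0.44875111 -0.08827482  0.008     ]
```

View pics/b1.png

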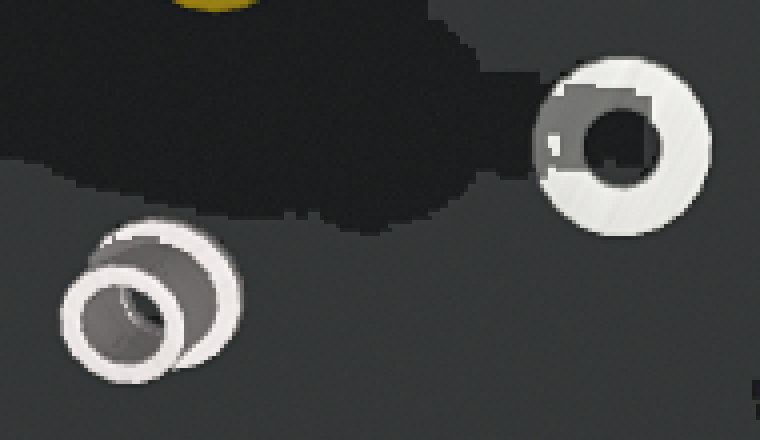

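play_rows:
  series: "85 1.28 0.4 4 0 0 0; 85 0 0 5 0 0 0; 85 0 0 5 0 0 0; 85 0 0 5 0 0 0; 85 0 0 2.5 0 0 0; 85 0 0 0 0 0 0; 85 0 0 0 0 0 0"

```text
clock: 3.58
tcp_pos: [0.6048, -0.0378, 0.0365]
orientation: [0.001, 0.708, 0.706, 0.0]
wrist_force: [0.3, -0.7, 0.3]
finger_gap: 0.0728
```

Run:
```python
from h import *
im=cams.read_camera('wrist');cv2.imwrite('pics/w2.png',im[:,:,::-1]); go((0.6037,-.0376,.018),0)
im=cams.read_camera('side');cv2.imwrite('pics/s2.png',cv2.resize(im[150:270,220:400,::-1],None,fx=4,fy=4))
```

```text
t 3.62 tcp [ 0.6052 -0.0379  0.037 ] jaw yaw -0.2 tiltaxis(deg) turn to vertical [ 0.17  0.04 -0.  ]
shift cm [ 0.03 -0.16  1.9 ]
turn about tool z -0.2 j6 1.38
```

View pics/w2.png

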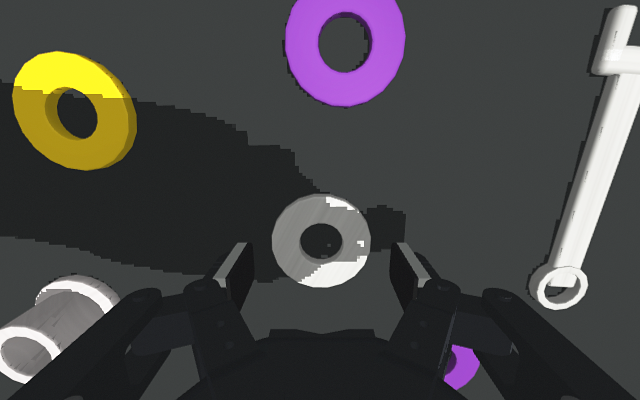

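View pics/s2.png

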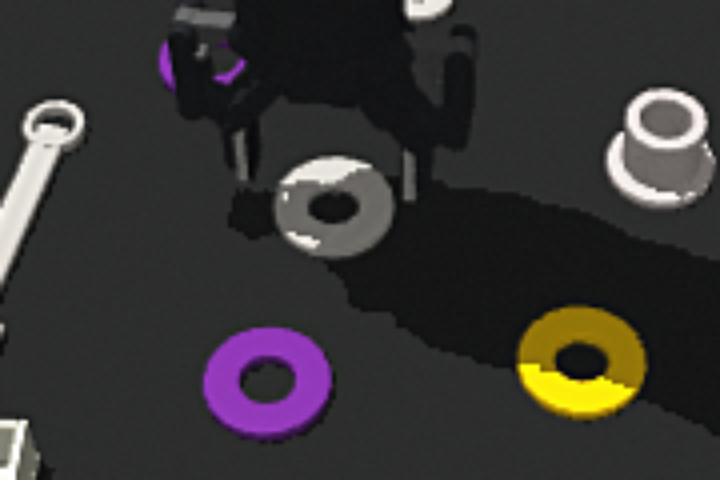

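The fingers straddle the washer, whose centre is near (321,241), and the pads are at about x=245 and 397. I'll lower the gripper and close it.

play_rows:
  series: "85 0 -0.1 1 0 0 0; 85 0 0 0.9 0 0 0; 85 0 0 0 0 0 0; 0 0 0 0 0 0 0; 0 0 0 0 0 0 0; 0 0 0 0 0 0 0; 0 0 0 0 0 0 0; 0 0 0 0 0 0 0"
  newtons: 50

```text
clock: 4.68
tcp_pos: [0.603, -0.0376, 0.017]
orientation: [0.0, 0.708, 0.706, 0.0]
wrist_force: [-2.5, 0.6, 5.9]
finger_gap: 0.0564
```

Run:
```python
from h import *
im=cams.read_camera('wrist');cv2.imwrite('pics/w3.png',im[:,:,::-1]); go((0.6037,-.0376,.018),0);print(get_state()['finger_gap'],get_state()['wrist_force'])
im=cams.read_camera('side');cv2.imwrite('pics/s3.png',cv2.resize(im[150:270,220:400,::-1],None,fx=4,fy=4))
```

```text
t 4.72 tcp [ 0.603  -0.0376  0.017 ] jaw yaw -0.2 tiltaxis(deg) turn to vertical [ 0.04  0.01 -0.  ]
shift cm [ 0.    0.07 -0.1 ]
turn about tool z -0.2 j6 1.379
0.05661186819973225 [-0.57195498  1.00776045  5.63570748]
```

View pics/w3.png

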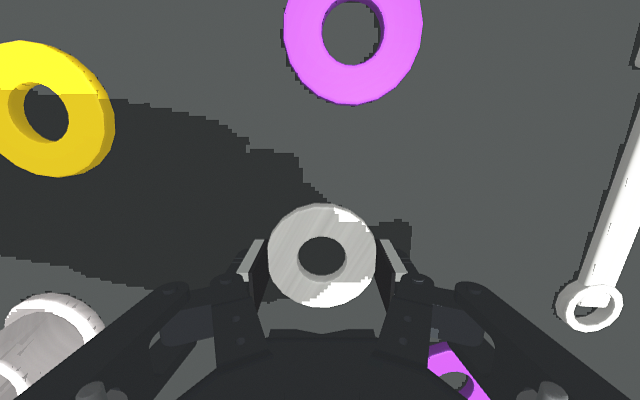

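View pics/s3.png

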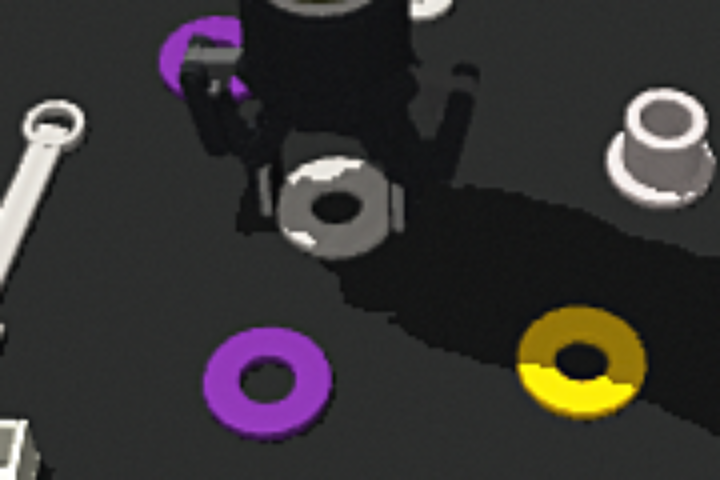

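The pads touch both sides of the washer and the opening reads 56.5 mm. I'll test the grip with a small lift.

play_rows:
  series: "0 0 0 -1 0 0 0; 0 0 0 -2 0 0 0; 0 0 0 -3 0 0 0; 0 0 0 -4 0 0 0; 0 0 0 0 0 0 0; 0 0 0 0 0 0 0"

```text
clock: 5.52
tcp_pos: [0.6024, -0.0376, 0.1158]
orientation: [-0.0, 0.708, 0.706, -0.0]
wrist_force: [-1.1, 0.1, -1.7]
finger_gap: 0.0571
```

Run:
```python
from h import *
im=cams.read_camera('wrist');cv2.imwrite('pics/w4.png',im[:,:,::-1]); go((0.526,.279,.15),0);print(get_state()['finger_gap'],get_state()['wrist_force'])
im=cams.read_camera('side');cv2.imwrite('pics/s4.png',cv2.resize(im[120:270,200:400,::-1],None,fx=4,fy=4))
```

```text
t 5.58 tcp [ 0.6019 -0.0375  0.115 ] jaw yaw -0.2 tiltaxis(deg) turn to vertical [-0.12 -0.02  0.  ]
shift cm [31.62 -7.71 -3.47]
turn about tool z -0.2 j6 1.379
0.05668055981808739 [-0.42766729  0.0711214  -1.81246594]
```

View pics/w4.png

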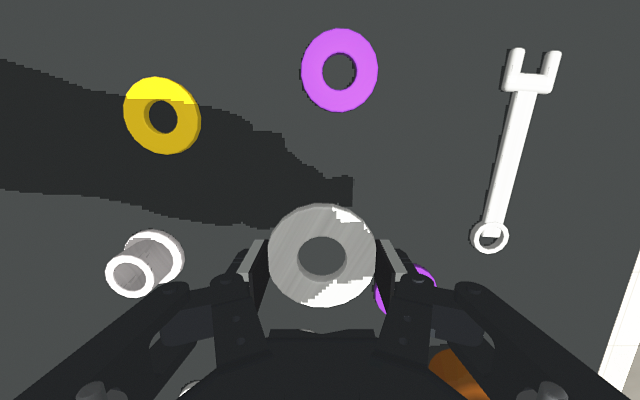

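View pics/s4.png

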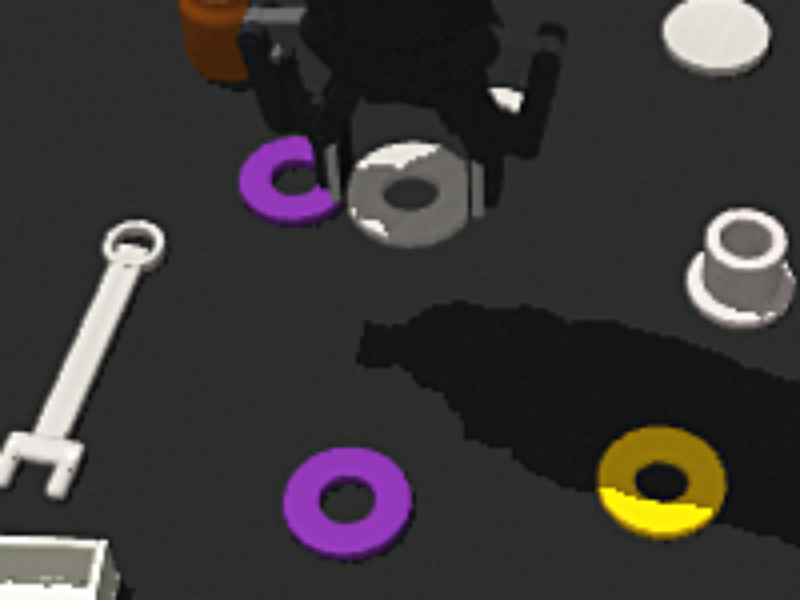

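The washer is held level and off the bench, its hole showing at (322,256) in the wrist view. I'll go towards the mount and stop short for another look at the bolt.

Run:
```python
from h import *
c=cams.get_calibration('wrist');im=cv2.imread('pics/w4.png').astype(int);s=get_state()
x0,x1,y0,y1=255,390,195,315
g=im[y0:y1,x0:x1].min(2); m=(g>100).astype(np.uint8)
m=cv2.morphologyEx(m,cv2.MORPH_OPEN,np.ones((5,5),np.uint8))
cs,h=cv2.findContours(m,cv2.RETR_CCOMP,cv2.CHAIN_APPROX_NONE)
for k,hh in zip(cs,h[0]):
    if cv2.contourArea(k)>300:
        k=k+np.array([x0,y0]); r=circ_on_plane(c,k,s['tcp_pos'][2]-.009); print(hh,np.round(r,4),'rel tcp',np.round(np.array(r[:2])-s['tcp_pos'][:2],4))
go((0.526,.21,.15),0)
```

```text
[-1  1  3 -1] [ 6.01100e-01 -3.67000e-02  5.73926e+01  6.03647e+01] rel tcp [-0.0005  0.0008]
[-1 -1 -1  2] [ 0.6011 -0.0354 22.7842 25.2539] rel tcp [-0.0006  0.002 ]
t 5.62 tcp [ 0.6016 -0.0374  0.1147] jaw yaw -0.2 tiltaxis(deg) turn to vertical [-0.16 -0.03  0.  ]
shift cm [24.72 -7.66 -3.5 ]
turn about tool z -0.2 j6 1.379
```

play_rows:
  series: "0 0 0 -3.5 0 0 0; 0 5 -1.5 0 0 0 0; 0 5 -1.5 0 0 0 0; 0 5 -1.5 0 0 0 0; 0 5 -1.5 0 0 0 0; 0 4.5 -1.6 0 0 0 0; 0 0 0 0 0 0 0; 0 0 0 0 0 0 0; 0 0 0 0 0 0 0"

```text
clock: 6.75
tcp_pos: [0.5279, 0.2065, 0.1507]
orientation: [-0.0, 0.709, 0.705, -0.0]
wrist_force: [0.0, -0.5, -1.4]
finger_gap: 0.0567
```

Run:
```python
from h import *
c=cams.get_calibration('wrist');im=cams.read_camera('wrist');cv2.imwrite('pics/w5.png',im[:,:,::-1]); go((0.526,.279,.15),0);print(get_state()['finger_gap'],get_state()['wrist_force'])
import pickle;pickle.dump(c,open('w5.pkl','wb'))
print(proj(c,(.526,.279,.092)))
```

```text
t 6.8 tcp [0.528  0.2064 0.1509] jaw yaw -0.3 tiltaxis(deg) turn to vertical [-0.03  0.02  0.  ]
shift cm [ 7.25 -0.24  0.08]
turn about tool z -0.3 j6 1.807
0.05650029163481954 [-0.5591666   0.25196965 -2.64444173]
[318.71106948 117.23449736]
```

View pics/w5.png

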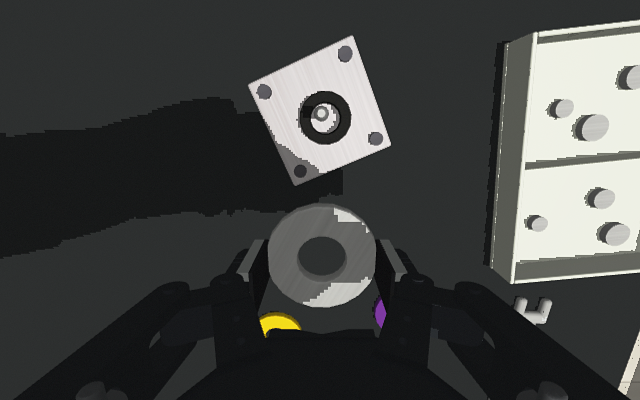

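The mount is centred near (320,112). The bolt tip is near (321,113), and the black spacer ring is around (326,118).

Run:
```python
from h import *
import pickle
c=pickle.load(open('w5.pkl','rb'));im=cv2.imread('pics/w5.png')
print('tip',plane(c,(321,113),.092),'spacer',plane(c,(325.5,118),.032))
P=[plane(c,u,.012) for u in [(353,36),(248,85),(297,185),(391,145)]];print('plate',np.mean(P,0),[np.linalg.norm(P[i]-P[i-1]).round(3) for i in range(4)],P[0],P[1])
cv2.imwrite('pics/m5.png',cv2.resize(im[25:195,240:400],None,fx=4,fy=3.5,interpolation=cv2.INTER_NEAREST))
```

```text
tip [0.52745105 0.28152299 0.092     ] spacer [0.53102595 0.27920375 0.032     ]
plate [0.52837655 0.2813592  0.012     ] [np.float64(0.097), np.float64(0.098), np.float64(0.098), np.float64(0.096)] [0.5544357  0.34509138 0.012     ] [0.46348055 0.30751814 0.012     ]
```

View pics/m5.png

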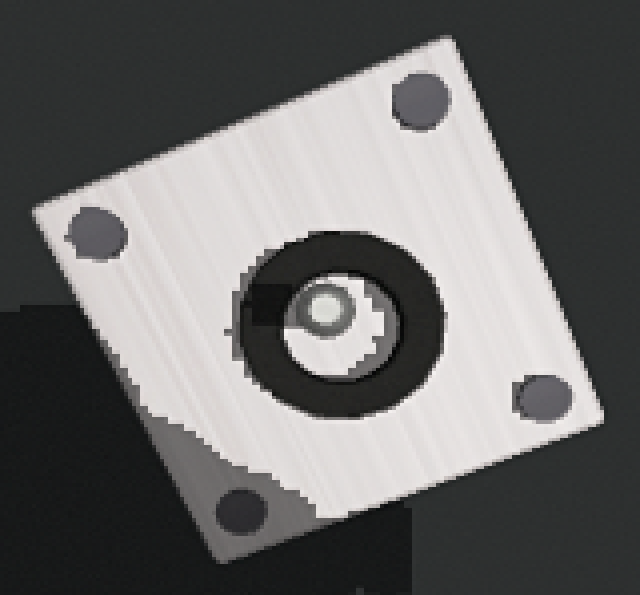

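play_rows:
  series: "0 4 0 0 0 0 0; 0 3.3 0 0 0 0 0; 0 0 0 0 0 0 0; 0 0 0 2.5 0 0 0; 0 0 0 2.5 0 0 0; 0 0 0 0 0 0 0; 0 0 0 0 0 0 0"

```text
clock: 7.68
tcp_pos: [0.5286, 0.2798, 0.1021]
orientation: [0.0, 0.709, 0.705, 0.0]
wrist_force: [0.5, -0.4, -1.1]
finger_gap: 0.0572
```

Run:
```python
from h import *
im=cams.read_camera('wrist');cv2.imwrite('pics/w6.png',im[:,:,::-1]); go((0.528,.279,.0515),0);print(get_state()['finger_gap'],get_state()['wrist_force'])
im=cams.read_camera('side');cv2.imwrite('pics/s6.png',cv2.resize(im[280:400,230:400,::-1],None,fx=4,fy=4))
```

```text
t 7.72 tcp [0.5289 0.2802 0.1025] jaw yaw -0.3 tiltaxis(deg) turn to vertical [ 0.1  -0.02  0.  ]
shift cm [-0.12 -0.1   5.1 ]
turn about tool z -0.3 j6 1.928
0.056965951598128894 [ 0.58686354 -0.49788039 -1.34369465]
```

View pics/w6.png

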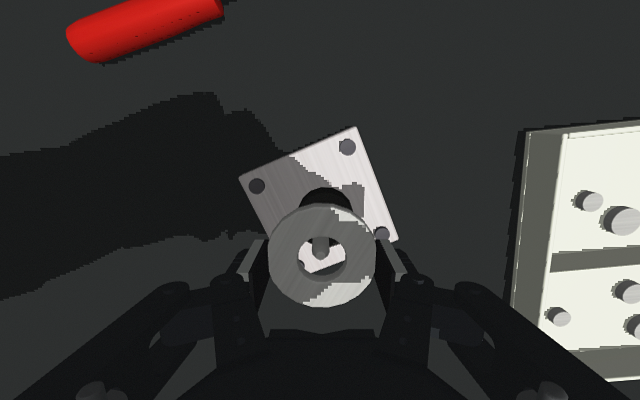

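View pics/s6.png

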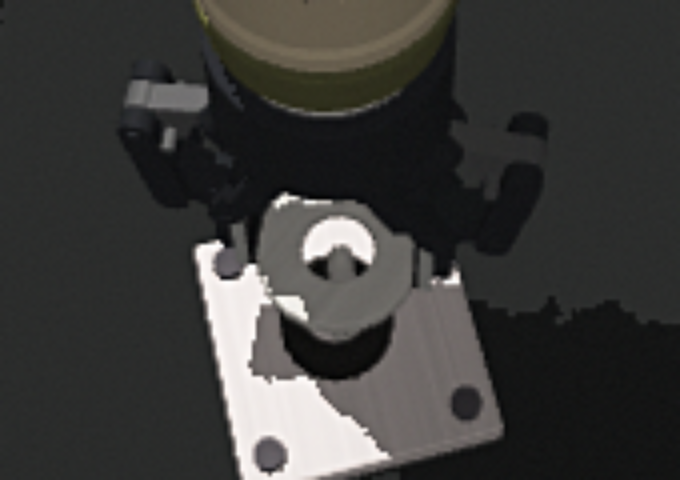

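Both views show the bolt tip standing inside the washer's hole, at (320,243) in the wrist view. I'll lower it and let go.

play_rows:
  series: "0 0 0 2 0 0 0; 0 0 0 2 0 0 0; 0 0 0 0.9 0 0 0; 0 0 0 0 0 0 0; 0 0 0 0 0 0 0"

```text
clock: 8.4
tcp_pos: [0.5286, 0.2809, 0.0533]
orientation: [0.0, 0.708, 0.706, 0.001]
wrist_force: [-0.6, -0.3, -2.1]
finger_gap: 0.0568
```

play_rows:
  series: "0 0 0 0.2 0 0 0; 0 0 0 0 0 0 0; 85 0 0 0 0 0 0; 85 0 0 0 0 0 0; 85 0 0 0 0 0 0; 85 0 0 0 0 0 0"

```text
clock: 9.15
tcp_pos: [0.528, 0.2806, 0.0503]
orientation: [0.0, 0.708, 0.706, 0.0]
wrist_force: [0.9, 0.3, -0.3]
finger_gap: 0.0728
```

Run:
```python
from h import *
im=cams.read_camera('wrist');cv2.imwrite('pics/w7.png',im[:,:,::-1]); go((0.528,.279,.16),0);print(get_state()['finger_gap'],get_state()['wrist_force'])
im=cams.read_camera('side');cv2.imwrite('pics/s7.png',cv2.resize(im[280:400,230:400,::-1],None,fx=4,fy=4))
```

```text
t 9.2 tcp [0.528  0.2806 0.0504] jaw yaw -0.2 tiltaxis(deg) turn to vertical [ 0.01  0.   -0.  ]
shift cm [-1.600e-01  1.000e-02 -1.096e+01]
turn about tool z -0.2 j6 1.929
0.07241635222247161 [-0.75641561  0.3875679  -0.53173898]
```

View pics/w7.png

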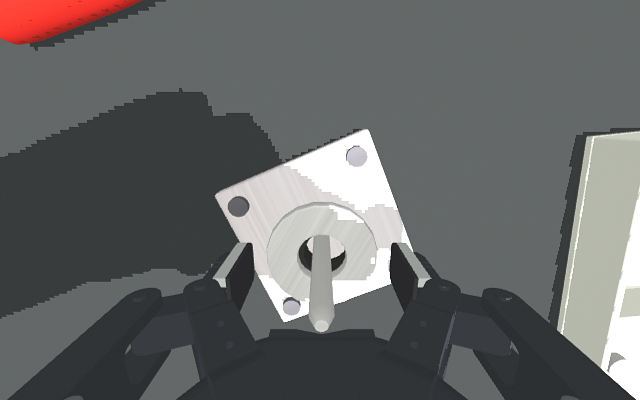

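View pics/s7.png

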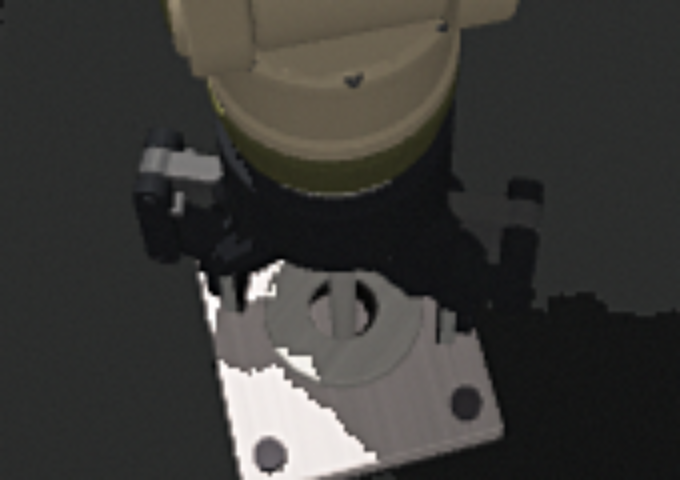

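The washer lies flat on the spacer around the bolt and both pads are clear of it. I'll go up and across to the bushing.

play_rows:
  series: "85 0 0 -5 0 0 0; 85 0 0 -6 0 0 0; 85 -5.5 -1 0 0 0 0; 85 -5.5 -1 0 0 0 0; 85 -5.5 -1 0 0 0 0; 85 -5.5 -1 0 0 0 0; 85 -5.5 -1 0 0 0 0; 85 -5.5 -1 0 0 0 0; 85 -5.5 -1 0 0 0 0; 85 -2.5 -1.1 0 0 0 0; 85 0 0 0 0 0 0; 85 0 0 0 0 0 0"

```text
clock: 10.75
tcp_pos: [0.4456, -0.1287, 0.1603]
orientation: [-0.0, 0.708, 0.706, 0.0]
wrist_force: [1.0, -0.4, -0.3]
finger_gap: 0.0726
```

Run:
```python
from h import *
c=cams.get_calibration('wrist')
im=cams.read_camera('wrist');cv2.imwrite('pics/w8.png',im[:,:,::-1]); go((0.447,-.088,.03),0);print(get_state()['finger_gap'],get_state()['wrist_force'])
import pickle;pickle.dump(c,open('w8.pkl','wb'))
im=cams.read_camera('side');cv2.imwrite('pics/s8.png',cv2.resize(im[280:400,230:400,::-1],None,fx=4,fy=4))
print(proj(c,(.447,-.088,.04)))
```

```text
t 10.8 tcp [ 0.4457 -0.1283  0.1603] jaw yaw -0.1 tiltaxis(deg) turn to vertical [ 0.01 -0.01  0.  ]
shift cm [ 4.03  0.12 13.03]
turn about tool z -0.1 j6 1.119
0.0727149674626966 [-0.34975492 -0.4409772   0.08617216]
[323.50880491 156.46924353]
```

View pics/w8.png

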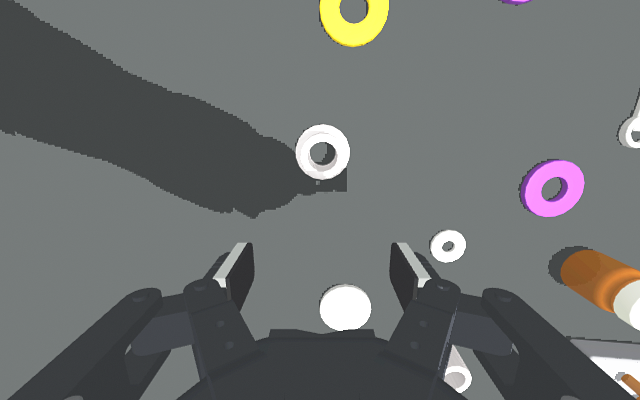

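View pics/s8.png

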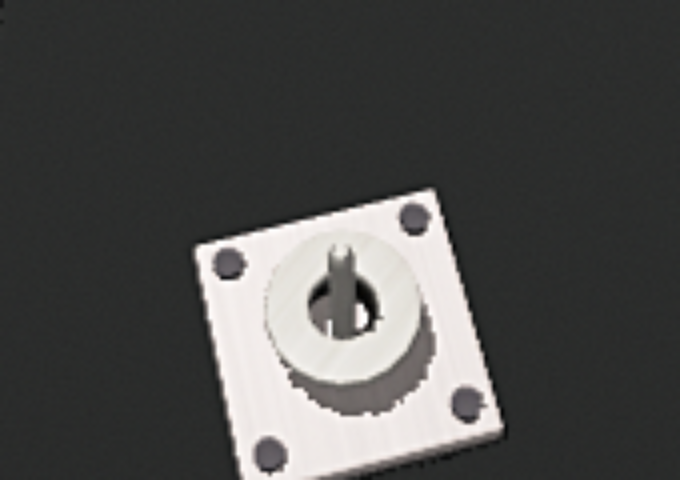

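The side view shows the washer seated flat on the spacer. In the wrist view the bushing's flange is centred at about (323,152).

Run:
```python
from h import *
import pickle
c=pickle.load(open('w8.pkl','rb'));im=cv2.imread('pics/w8.png').astype(int)
x0,x1,y0,y1=285,360,115,190
m=(im[y0:y1,x0:x1].min(2)>150).astype(np.uint8)
k=max(cv2.findContours(m,cv2.RETR_EXTERNAL,cv2.CHAIN_APPROX_NONE)[0],key=cv2.contourArea)+np.array([x0,y0])
print(np.round(circ_on_plane(c,cv2.convexHull(k),.008),4),cv2.boundingRect(k))
cc=cams.get_calibration('side'); 
print('top rim',plane(c,(322.5,153),.04))
```

```text
[ 0.446  -0.0877 53.215  53.5935] (295, 124, 55, 56)
top rim [ 0.44613091 -0.08500049  0.04      ]
```

play_rows:
  series: "85 4.1 0 0 0 0 0; 85 0 0 4 0 0 0; 85 0 0 4.5 0 0 0; 85 0 0 4.3 0 0 0; 85 0 0 0 0 0 0; 85 0 0 0 0 0 0; 0 0 0 0 0 0 0; 0 0 0 0 0 0 0; 0 0 0 0 0 0 0; 0 0 0 0 0 0 0; 0 0 0 0 0 0 0; 0 0 0 0 0 0 0"

```text
clock: 12.35
tcp_pos: [0.447, -0.0886, 0.0341]
orientation: [0.002, 0.708, 0.706, 0.001]
wrist_force: [-1.8, 0.9, 7.0]
finger_gap: 0.0382
```

Run:
```python
from h import *
im=cams.read_camera('wrist');cv2.imwrite('pics/w9.png',im[:,:,::-1]); go((0.446,-.087,.15),0);print(get_state()['finger_gap'],get_state()['wrist_force'])
```

```text
t 12.4 tcp [ 0.447  -0.0886  0.0341] jaw yaw -0.2 tiltaxis(deg) turn to vertical [ 0.19  0.06 -0.  ]
shift cm [  0.15  -0.06 -11.59]
turn about tool z -0.2 j6 1.202
0.038276440132749404 [-0.34634186  1.16607486  8.60443026]
```

View pics/w9.png

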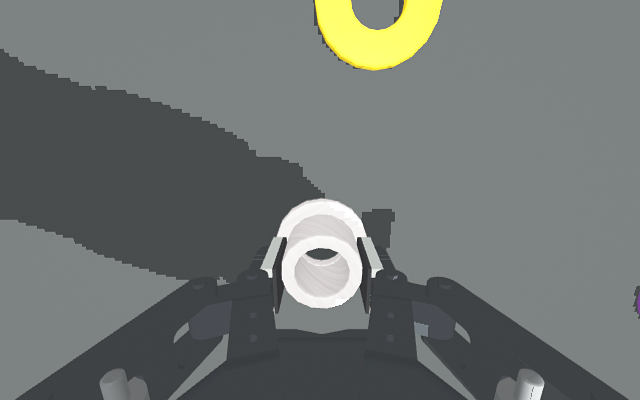

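The barrel is gripped at a 38 mm opening. I'll lift and check.

play_rows:
  series: "0 0 0 -2 0 0 0; 0 0 0 -4 0 0 0; 0 0 0 -4 0 0 0; 0 0 0 -3.5 0 0 0; 0 0 0 0 0 0 0; 0 0 0 0 0 0 0"

```text
clock: 13.15
tcp_pos: [0.4454, -0.088, 0.1671]
orientation: [0.0, 0.708, 0.706, 0.0]
wrist_force: [-0.8, 0.3, -1.2]
finger_gap: 0.0381
```

Run:
```python
from h import *
im=cams.read_camera('wrist');cv2.imwrite('pics/w10.png',im[:,:,::-1]); go((0.528,.281,.17),0);print(get_state()['finger_gap'],get_state()['wrist_force'])
im=cams.read_camera('side');cv2.imwrite('pics/s10.png',cv2.resize(im[80:230,300:480,::-1],None,fx=4,fy=4))
```

```text
t 13.2 tcp [ 0.4449 -0.0879  0.1665] jaw yaw -0.2 tiltaxis(deg) turn to vertical [-0.07 -0.02  0.  ]
shift cm [36.92  8.18 -0.34]
turn about tool z -0.2 j6 1.202
0.03819071228328423 [ 0.27615213 -0.64303061 -1.31752491]
```

View pics/w10.png

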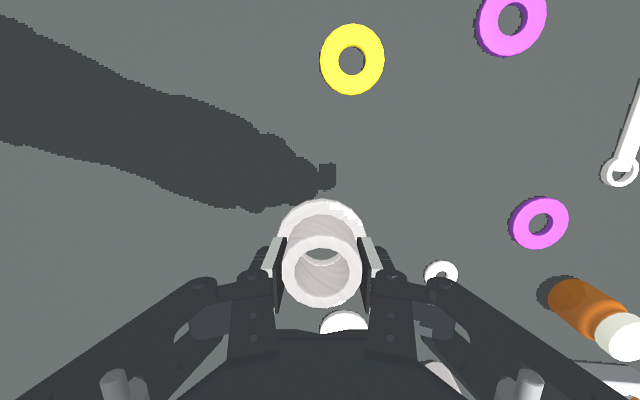

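View pics/s10.png

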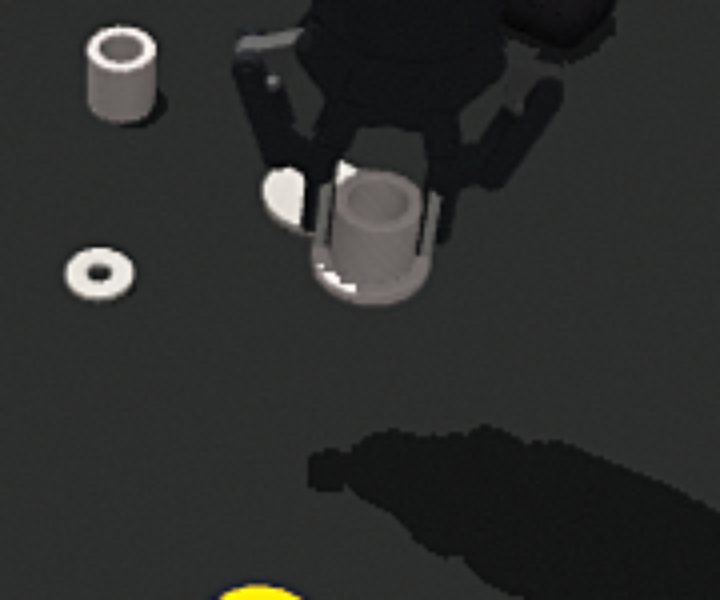

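The bushing is held upright with its flange down. I'll carry it over the bolt.

play_rows:
  series: "0 4.6 1.0 0 0 0 0; 0 4.6 1.0 0 0 0 0; 0 4.6 1.0 0 0 0 0; 0 4.6 1.0 0 0 0 0; 0 4.6 1.0 0 0 0 0; 0 4.6 1.1 0 0 0 0; 0 4.6 1.1 0 0 0 0; 0 4.6 1.1 0 0 0 0; 0 0 0 0 0 0 0; 0 0 0 0 0 0 0; 0 0 0 0 0 0 0"

```text
clock: 14.62
tcp_pos: [0.5294, 0.2784, 0.1667]
orientation: [-0.0, 0.709, 0.705, -0.001]
wrist_force: [-0.7, -0.5, -0.6]
finger_gap: 0.0382
```

Run:
```python
from h import *
c=cams.get_calibration('wrist');im=cams.read_camera('wrist');cv2.imwrite('pics/w11.png',im[:,:,::-1]); go((0.528,.2795,.11),0);print(get_state()['finger_gap'],get_state()['wrist_force'])
im=cams.read_camera('side');cv2.imwrite('pics/s11.png',cv2.resize(im[240:400,220:400,::-1],None,fx=4,fy=3.7))
```

```text
t 14.68 tcp [0.5296 0.2784 0.167 ] jaw yaw -0.3 tiltaxis(deg) turn to vertical [-0.05  0.03  0.  ]
shift cm [ 0.11 -0.15  5.7 ]
turn about tool z -0.3 j6 1.926
0.03803709646911349 [ 0.88628291  0.62420486 -0.94067459]
```

View pics/w11.png

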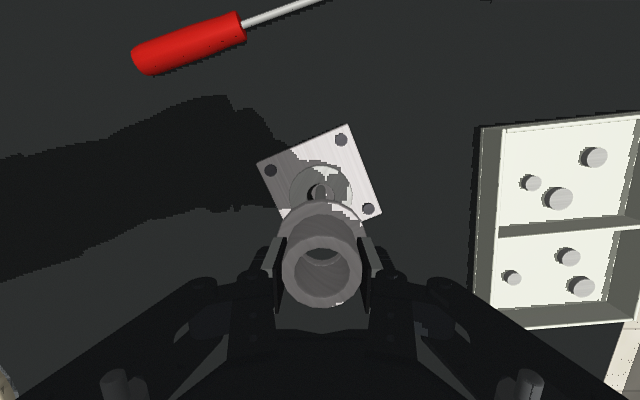

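View pics/s11.png

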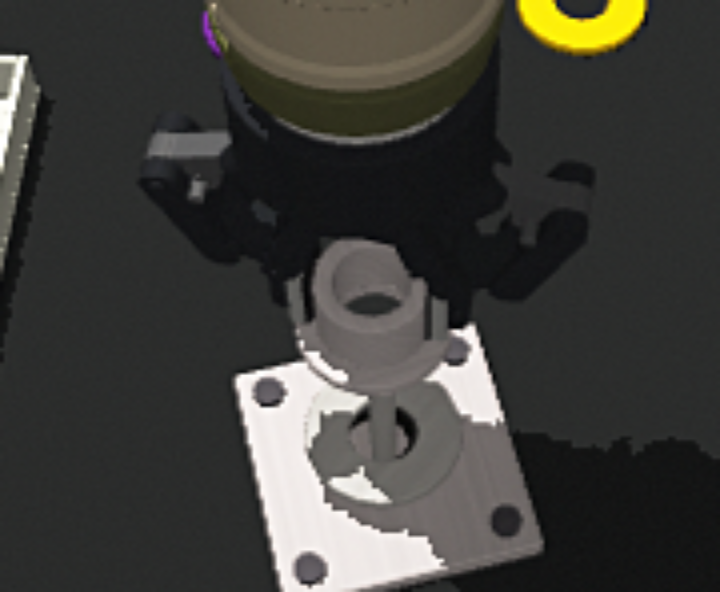

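play_rows:
  series: "0 0.1 -0.1 2 0 0 0; 0 0 0 2 0 0 0; 0 0 0 1.5 0 0 0; 0 0 0 0 0 0 0; 0 0 0 0 0 0 0"

```text
clock: 15.35
tcp_pos: [0.5294, 0.2805, 0.1129]
orientation: [0.0, 0.708, 0.706, 0.0]
wrist_force: [-0.4, 1.0, -0.6]
finger_gap: 0.0382
```

Run:
```python
from h import *
im=cams.read_camera('wrist');cv2.imwrite('pics/w12.png',im[:,:,::-1]); go((0.528,.2795,.0745),0);print(get_state()['finger_gap'],get_state()['wrist_force'])
im=cams.read_camera('side');cv2.imwrite('pics/s12.png',cv2.resize(im[240:400,220:400,::-1],None,fx=4,fy=3.7))
```

```text
t 15.4 tcp [0.5295 0.2807 0.1132] jaw yaw -0.2 tiltaxis(deg) turn to vertical [ 0.08 -0.02  0.  ]
shift cm [-0.12 -0.16  3.87]
turn about tool z -0.2 j6 1.928
0.03809361940549155 [ 0.30975001 -0.1498819  -1.25957252]
```

View pics/w12.png

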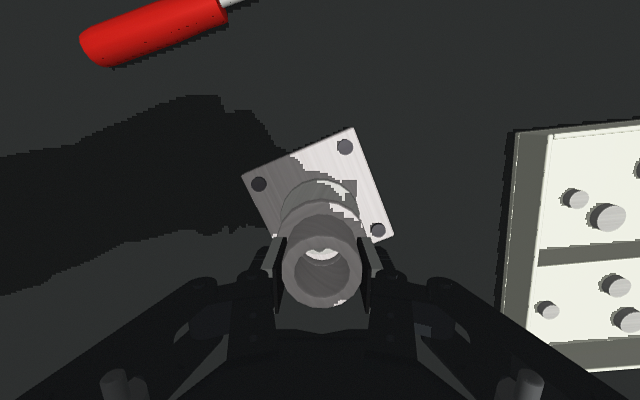

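View pics/s12.png

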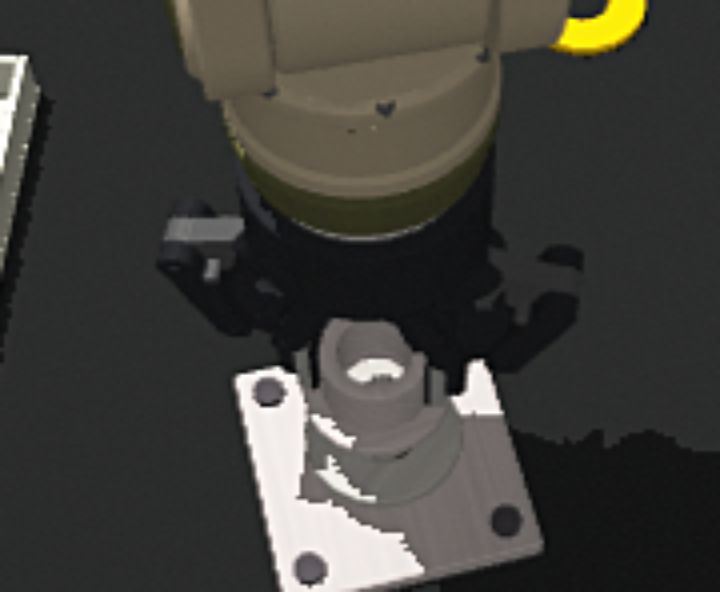

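In the side view the bolt's tip shows inside the bore at about (382,378), where the tip ought to be, and there's no contact force. I'll go down carefully.

play_rows:
  series: "0 0 -0.1 1 0 0 0; 0 0 0 1 0 0 0; 0 0 0 1 0 0 0; 0 0 0 0 0 0 0; 0 0 0 0 0 0 0"

```text
clock: 16.08
tcp_pos: [0.5279, 0.2806, 0.0822]
orientation: [0.0, 0.708, 0.706, -0.0]
wrist_force: [-0.1, 0.2, -0.5]
finger_gap: 0.0386
```

play_rows:
  series: "0 0 0 0.4 0 0 0; 0 0 0 0.3 0 0 0; 0 0 0 0 0 0 0; 0 0 0 0 0 0 0; 0 0 0 0 0 0 0"

```text
clock: 16.7
tcp_pos: [0.528, 0.2806, 0.0754]
orientation: [0.0, 0.708, 0.706, 0.0]
wrist_force: [0.5, 0.7, -0.5]
finger_gap: 0.038
```

Run:
```python
from h import *
im=cams.read_camera('wrist');cv2.imwrite('pics/w13.png',im[:,:,::-1]); go((0.528,.2795,.0745),0);print(get_state()['finger_gap'],get_state()['wrist_force'])
im=cams.read_camera('side');cv2.imwrite('pics/s13.png',cv2.resize(im[240:400,220:400,::-1],None,fx=4,fy=3.7))
```

```text
t 16.75 tcp [0.528  0.2806 0.0754] jaw yaw -0.2 tiltaxis(deg) turn to vertical [ 0.01  0.   -0.  ]
shift cm [-0.11  0.    0.09]
turn about tool z -0.2 j6 1.929
0.03807463438407513 [-0.10886445  0.81494925 -0.36341913]
```

View pics/w13.png

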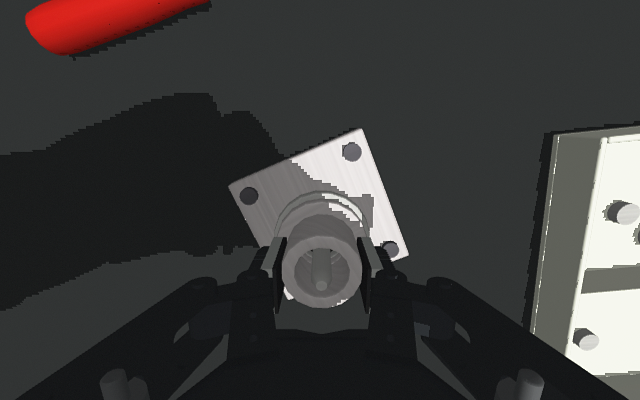

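View pics/s13.png

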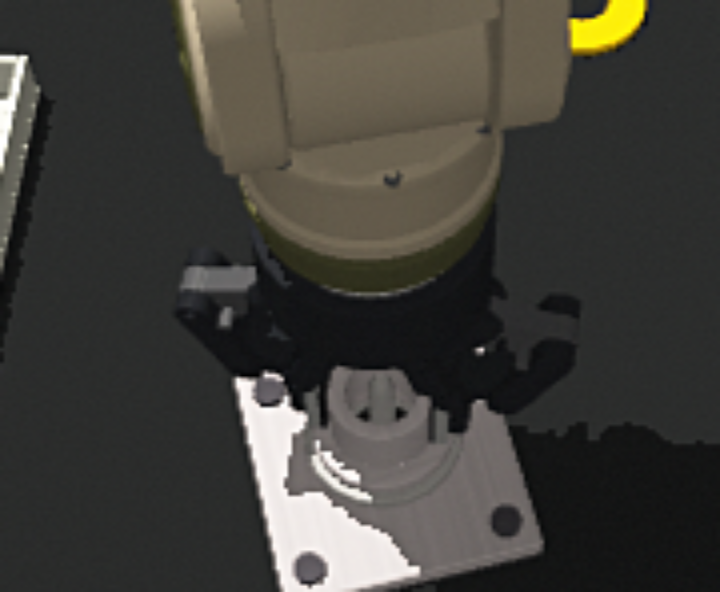

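The bolt is well inside the bore, at (320,285) in the wrist view. I'll lower the last millimetre, release, then back off straight up.

play_rows:
  series: "0 0 0 0.1 0 0 0; 0 0 0 0 0 0 0; 75 0 0 0 0 0 0; 75 0 0 0 0 0 0; 75 0 0 0 0 0 0; 75 0 0 0 0 0 0; 75 0 0 0 0 0 0"

```text
clock: 17.68
tcp_pos: [0.5279, 0.2806, 0.0743]
orientation: [0.0, 0.708, 0.706, -0.0]
wrist_force: [-0.2, 0.6, -0.2]
finger_gap: 0.0642
```

play_rows:
  series: "75 0 0 -2 0 0 0; 75 0 0 -4 0 0 0; 75 0 0 -5 0 0 0; 75 -5 0 0 0 0 0; 75 -5 0 0 0 0 0; 75 0 0 0 0 0 0; 75 0 0 0 0 0 0"

```text
clock: 18.55
tcp_pos: [0.5277, 0.1808, 0.1844]
orientation: [-0.0, 0.709, 0.706, 0.0]
wrist_force: [-0.6, 0.7, 1.0]
finger_gap: 0.0635
```

Run:
```python
from h import *
c=cams.get_calibration('wrist');im=cams.read_camera('wrist');cv2.imwrite('pics/w14.png',im[:,:,::-1]); print(get_state()['finger_gap'],get_state()['wrist_force'])
im=cams.read_camera('side');cv2.imwrite('pics/s14.png',cv2.resize(im[240:400,220:400,::-1],None,fx=4,fy=3.7))
cs=cams.get_calibration('side')
print('expected top-rim centre px: side',proj(cs,(.5275,.281,.08)),'wrist',proj(c,(.5275,.281,.08)), 'top if unseated', )
```

```text
0.06415818793361153 [-0.34038652 -0.67217305  0.07636976]
expected top-rim centre px: side [314.31975673 345.96218406] wrist [321.23006327  79.96895713] top if unseated
```

View pics/w14.png

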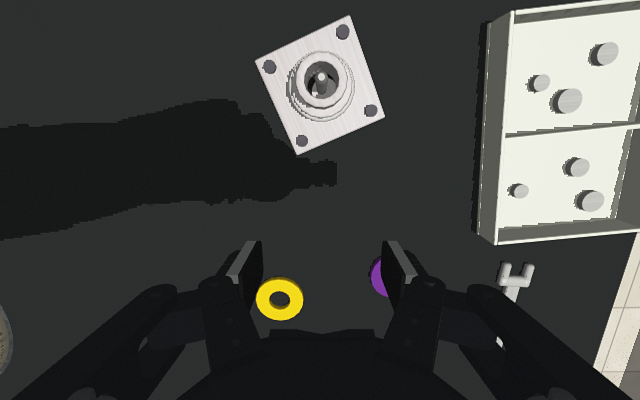

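View pics/s14.png

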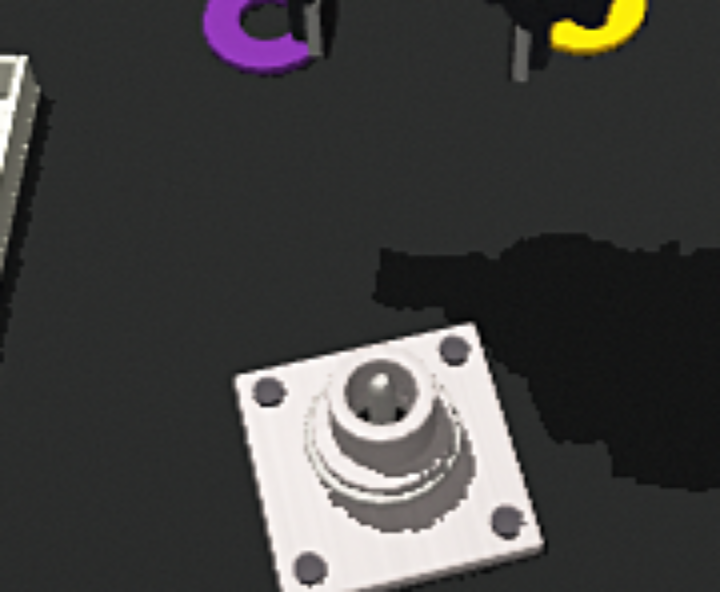

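Run:
```python
from h import *
from workcell import workorder
p=tri([ray(cams.get_calibration('side'),(315.5,347.5)),ray(cams.get_calibration('wrist'),(321.5,80))]);print('top rim centre',p)
if abs(p[2]-.08)<.006: print(workorder.hand_in())
```

```text
top rim centre [0.52654501 0.2819714  0.07708296]
the job is handed in; nothing more can be done
None
```

I put the washer on the spacer and let it go, then put the bushing on flange down and let it go. I then backed the arm clear and handed the job in at about 18.6 s.

**Last checks:**
- **Stack:** the final side and wrist views show spacer, washer and bushing concentric on the bolt and lying flat, with nothing between them.
- **Bushing height:** I triangulated its top rim at (0.527, 0.282, 0.077). That is within about 1.5 mm of the measured bolt axis at (0.5275, 0.281). Its height is 3 mm below the expected 0.080. I put that down to picking pixels by eye and the 2 mm calibration, because the pictures show it seated.
- **Forces:** the wrist force stayed below about 9 N in the readings I took.

**Disagreements:**
- **Finger opening:** it read about 57 mm on the 60 mm washer and 38 mm on the 40 mm barrel. Both lifts held.
- **Spacer position:** it measured about 4 mm off the bolt's axis before I started, which is inside the 11 mm limit. It was hidden under the washer afterwards, so I couldn't measure it again.

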